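# Tip the nuts into the tote's pouring corner

## Task

Press the lid over the narrow side of the plywood tote fully shut while the tote stands on the bench, so that the plates under it cannot fall out. Then pick the tote up by its bridge handle, clear of the bench by a hand's breadth or so, and tip it about 30 degrees towards its cut-off pouring corner until all five loose nuts have slid together into that corner, without spilling any. Finish while still holding the tote up and tipped like that, steady, nothing else supporting it, and leave everything else on the bench where it lies.

Things in the scene. Friction and masses are not known exactly. Their poses are not given: they have to be found in the camera images.
- tote: Open plywood tote, loose, 0.4 to 0.6 kg with lid; starts upright, yaw -2.6 to 2.6. Origin on its underside below the handle's middle, z up. x from -100 to 100 mm, y from -70 to 90 mm; walls 6 thick, 50 high; white floor 6 thick. An 8 mm middle board at y 0, 50 high, parts the open side (+y, holds the five nuts) from the narrow side (-y, under the lid, holds two plates).
- handle (a point): Centre of the tote's wooden bridge handle, 93 mm above the tote's origin; axes as the tote. The bar runs along x above the middle board: 22 mm wide (y), 26 mm high (z 80 to 106 mm), 150 mm free between its two end posts, which are 16 mm square at x -85 and 85 mm. Free space under the bar: 30 mm.
- pour_corner (a point): Inside middle of the tote's pouring corner, at floor height: (76.5, 66.5, 6) mm in the tote's frame; axes as the tote. It is the outer corner of the open side at +x +y, cut off at 45 degrees (40 mm off each side), with a lower lip, 34 mm high. The tote's other three corners are square.
- lid (a joint): Angle of the aluminium lid over the narrow side, rad: 0 shut (stop), grows as its outer edge rises, to 1.2; starts at 0.45 to 0.85. Hinge along the tote's x at y -13, z 50 mm; lid 198 mm long, 56 wide, 5 thick, plus a tab 60 mm wide reaching 9 mm farther at the edge's middle. Stiff hinge (0.11 N m): it stays where left; 3 to 5 N from above half-way out moves it.
- lid_edge (a point): Middle of the lid's free outer edge, top face, 56 mm from the hinge; at (0, -69, 55.5) mm in the tote's frame when shut. Turns with the lid.
- nut0: Loose steel hexagon nut, 19 mm across, 10 mm thick, 18 g, lying flat, origin in the centre of its underside; starts lying somewhere on the floor of the tote's open side. It begins to slide on the floor at a tilt of about 7 to 11 degrees; along a wall or among other nuts it needs more.
- nut1: Loose steel hexagon nut, 19 mm across, 10 mm thick, 18 g, lying flat, origin in the centre of its underside; starts lying somewhere on the floor of the tote's open side. It begins to slide on the floor at a tilt of about 7 to 11 degrees; along a wall or among other nuts it needs more.
- nut2: Loose steel hexagon nut, 19 mm across, 10 mm thick, 18 g, lying flat, origin in the centre of its underside; starts lying somewhere on the floor of the tote's open side. It begins to slide on the floor at a tilt of about 7 to 11 degrees; along a wall or among other nuts it needs more.
- nut3: Loose steel hexagon nut, 19 mm across, 10 mm thick, 18 g, lying flat, origin in the centre of its underside; starts lying somewhere on the floor of the tote's open side. It begins to slide on the floor at a tilt of about 7 to 11 degrees; along a wall or among other nuts it needs more.
- nut4: Loose steel hexagon nut, 19 mm across, 10 mm thick, 18 g, lying flat, origin in the centre of its underside; starts lying somewhere on the floor of the tote's open side. It begins to slide on the floor at a tilt of about 7 to 11 degrees; along a wall or among other nuts it needs more.
- plate0: Flat steel plate 30 x 18 x 6 mm, 20 g, origin in the centre of its underside, lying loose in the tote's lidded side. Stays there.
- plate1: Flat steel plate 30 x 18 x 6 mm, 20 g, origin in the centre of its underside, lying loose in the tote's lidded side. Stays there.
- offcut: Bystander: piece of slotted aluminium profile 120 x 40 x 40 mm lying some 25 mm beyond the tote's -x end; origin centre of underside.
- bracket: Bystander: white plastic angle bracket 40 x 36 mm, 41 mm high, beside the tote's lidded side; origin centre of underside.
- screwdriver: Bystander: screwdriver lying on the bench to the robot's right.
- mallet: Bystander: hammer lying on the bench to the robot's left.
- oil: Bystander: small bottle, 48 mm across, 120 mm high, at the back right.

How it is judged (in metres and radians):
On the way, in this order (a step that is already met when the one before it is completed fails the run):
1. the lid is pressed shut while the tote stands on the bench (value of joint lid below 0.07 rad and height (world z) of tote below 0.015 m and angle between tote's own z axis and vertical below 0.1 rad), for 0.2 s.
2. the tote is lifted clear by its handle, the lid still shut (value of joint lid below 0.07 rad and height (world z) of tote above 0.04 m and contact force between tote and the fingers above 2 N), for 0.2 s.
At the end, for the whole second after the job is handed in: Still held: tote underside over 50 mm and pouring corner over 20 mm up, tilted 15 to 50 degrees, +x and +y sides each at least 6 degrees down, touching no bystander; all five nuts within 85 mm of the pouring corner; lid shut within 0.07 rad, plates under it; all at rest (value of joint lid below 0.07 rad and height (world z) of tote above 0.05 m and height (world z) of pour_corner above 0.02 m and contact force between tote and the fingers above 2 N and angle between tote's own z axis and vertical between 0.26 and 0.87 rad and angle between tote's own x axis and vertical above 1.67 rad and angle between tote's own y axis and vertical above 1.67 rad and distance between each of nut0, nut1, nut2, nut3, nut4 and pour_corner below 0.085 m and y of plate0 in the frame of tote between -0.067 and -0.004 m and z of plate0 in the frame of tote between 0 and 0.05 m and y of plate1 in the frame of tote between -0.067 and -0.004 m and z of plate1 in the frame of tote between 0 and 0.05 m and linear speed of each of tote, nut0, nut1, nut2, nut3, nut4 below 0.03 m/s and contact force between tote and offcut below 0.3 N and contact force between tote and bracket below 0.3 N and contact force between tote and screwdriver below 0.3 N and contact force between tote and mallet below 0.3 N and contact force between tote and oil below 0.3 N); the arm keeps its last pose, push and grip.
It fails at once if a bystander is moved more than 30 mm (distance of any of offcut, bracket, screwdriver, mallet, oil from where it was at the start of the episode above 0.03 m).
It fails at once if a nut is spilled from the tote ((z of nut0 in the frame of tote above 0.08 m or z of nut0 in the frame of tote below -0.02 m) or (z of nut1 in the frame of tote above 0.08 m or z of nut1 in the frame of tote below -0.02 m) or (z of nut2 in the frame of tote above 0.08 m or z of nut2 in the frame of tote below -0.02 m) or (z of nut3 in the frame of tote above 0.08 m or z of nut3 in the frame of tote below -0.02 m) or (z of nut4 in the frame of tote above 0.08 m or z of nut4 in the frame of tote below -0.02 m)).
It also fails if it takes over 51 s, if anything falls off the work surface, if the arm or the gripper's body presses on something with over 40 N, if the wrist force passes 120 N, or if a joint passes its speed limit or range.

## Robot

A 7-joint arm with a two-finger parallel gripper is mounted at the origin on the work surface. World frame = base frame: x ahead of the robot, y to its left, z up, the work surface at z = 0. Lengths are in mm, angles in rad, forces in N, time in s.
With the tool pointing down it reaches from about 425 to 925 mm from the base axis. Payload 6.8 kg.
Tool frame: the origin (TCP) lies on the centre line of the jaws, within the pads' length; the fingertips stand 19 mm ahead of it and the grasp point (between the pads) is the TCP; z points along the fingers, y is the line along which they close (so a half turn about z gives the same grasp; the last joint's range is limited). The gripper opens to 85 mm and grips with 20 to 120 N. Pads are 22 mm wide; open, the fingers measure 114 mm over their backs; the gripper's body (76 mm by 85 mm) begins 54 mm behind the grasp point. The pads swing forward as they close: fully open they stand 13 mm farther back than shut.
Start: joints at [-1.42, 0.477, 0.022, 1.555, -0.011, 1.109, -0.083], TCP at [172.742, 652.54, 215.708] pointing down, gripper open.
Joint ranges: [-2.96, 2.96], [-0.34, 2.1], [-1.41, 1.46], [0.24, 2.44], [-1.37, 4.51], [0.17, 1.92], [-2.96, 2.96]. Speed limits (rad/s): [2.39, 2.39, 3.14, 3.14, 3.14, 3.14, 3.14].

## Interface

Orientations are given as a unit quaternion [w, x, y, z].
In Python, from cell import bot gives the robot as it stands. The module is installed in compiled form; this text tells all that it offers.
- The arm moves only by the tool arm_command, never from a script. Its argument "rows" is a list of rows, each an object of numbers: "ax", "ay", "az": the turn, a rotation vector about the world's x, y, z in degrees; "tx", "ty", "tz": the shift along the world's x, y, z in mm; "grip": the opening, from -1 (shut) to 1 (fully open), so that 0 is half open. In form: [{"ax": .., "ay": .., "az": .., "tx": .., "ty": .., "tz": .., "grip": ..}, ...]. A call has 1 to 8 rows; each row is the pose to reach, as a shift and turn from the pose commanded when the call began; what a row does not reach only later rows make up. A row lasts 1/10 s, in which the tool goes at most 50 mm and 8.59 degrees, less where a joint would pass 70% of its speed; a pose out of reach is approached as far as the arm can. A call with a gripper value outside its range is refused whole. The fingers move at their own pace and stop on an object; "squeeze" is the grip in N (left out, the last holds). Time passes only in rows, so rows that repeat a pose let the fingers close. It gives the time, the measured TCP pose, the force, the opening and the grip force at its end, in the units of the state.
- bot.get_state(): the state, without advancing time (a new reading comes with each control period).
- bot.snapshot(name): name is "side" or "top"; returns a dict with "img" (384x512x3 uint8, red, green, blue), "mtx" (3x3 intrinsics, pixels), "xyz" and "rotation" of the camera in the world. Camera axes: x right, y up, looking along -z (the intrinsics and any distortion apply to the point x, -y, -z); pixel columns grow to the right and rows downward; lengths in mm; the calibration is good to about 2 mm. A picture is of the moment at which its call begins. There is no depth.
- bot.job_done(): hands the job in; it is judged then, once.
Trained networks look in a picture, given as the dict that the camera call returned (one of the last four; its "shot" number tells which), for a name from the list of things; names that differ only in an ending like _2 or _b are one class to them, and where a whole thing is asked for, a point or a joint stands for the part that bears it (a point fixed in the world has none). Each returns a list of dicts, best first, with "conf" (0 to 1); they miss things now and then, are a little off and sometimes report something else, mostly with a low value. They report only what shows in the picture. A call takes as long as a camera call.
- bot.search_frame(name, picture): "centre" ([column, row] in pixels, amid what is visible of it).
- bot.landmark_of(name, picture): "centre" ([column, row] in pixels: a listed point, or the origin of a listed thing).
The state is a dict: "t": time; "joints": joint angles; "joint_vel": joint speeds; "joint_efforts": joint torques, N m; "tool_pos": TCP position; "tool_rot": TCP orientation; "contact_force": force on the tool from outside, world axes, zero at the start; "ft_torque": the same for the moment, N m; "opening": opening from 0.0 (shut) to 1.0 (fully open); "gripper_force": force on a finger pad.
Only numpy, scipy, OpenCV 4.12 (cv2) and the standard library are available. Lean on these libraries where they do the work, as an engineer would, in place of code of your own. Each camera call takes 0.05 s, during which the arm holds its last target. There are 200 camera calls.

## Working session

There is one attempt and no reset: what is moved stays moved. The work goes in short steps, Python scripts to look and compute and a tool call to move; the robot and the scene stay as the last step left them, time stands still between calls to the robot, and variables do not carry over. Pictures are saved under pics/ and viewed, at most 10 in all, crops included, and the job is handed in when it is done.

Besides the shell and the picture viewer there is one more tool, called after ">>>" in YAML: its name, and indented under it one key for each argument. arm_command: Moves the arm, as the interface text tells. Its arguments: {"type":"object","properties":{"rows":{"type":"array"},"squeeze":{"type":"number"}},"required":["rows"]}

```bash
mkdir -p pics; cat > h.py <<'E'
import numpy as np, cv2
from cell import bot
def ray(p,px):
    K=np.array(p["mtx"]);R=np.array(p["rotation"]);R=R if R.shape==(3,3) else None
    d=np.linalg.inv(K)@[px[0],px[1],1]; d=R@[d[0],-d[1],-d[2]]
    return np.array(p["xyz"]),d/np.linalg.norm(d)
def atz(p,px,z):
    o,d=ray(p,px); return o+d*(z-o[2])/d[2]
def tri(rs):
    A=sum(np.eye(3)-np.outer(d,d) for o,d in rs); b=sum((np.eye(3)-np.outer(d,d))@o for o,d in rs)
    return np.linalg.solve(A,b)
def proj(p,X):
    c=np.array(p["rotation"]).T@(np.array(X)-p["xyz"]); q=np.array(p["mtx"])@[c[0],-c[1],-c[2]]; return q[:2]/q[2]
E
python3 - <<'E'
from h import *
np.set_printoptions(precision=1,suppress=True)
P={n:bot.snapshot(n) for n in("side","top")}
print({k:np.shape(v) if k=="img" else v for k,v in P["top"].items()})
cv2.imwrite("pics/a.png",cv2.cvtColor(np.vstack([np.hstack([P["side"]["img"]]),]),cv2.COLOR_RGB2BGR))
cv2.imwrite("pics/b.png",cv2.cvtColor(P["top"]["img"],cv2.COLOR_RGB2BGR))
for k in["tote","handle","pour_corner","lid_edge","nut0","plate0","offcut","bracket","oil"]:
    r={n:bot.landmark_of(k,P[n]) for n in P}
    for n in r: print(k,n,[(np.round(x["centre"],1).tolist(),round(x["conf"],2)) for x in r[n][:5]])
    if all(r.values()): print("  tri",tri([ray(P[n],r[n][0]["centre"]) for n in P]))
print(bot.get_state())
E
```

```text
{'img': (384, 512, 3), 'mtx': array([[377.6,   0. , 259.6],
       [  0. , 377.6, 190.3],
       [  0. ,   0. ,   1. ]]), 'xyz': array([ 516.8,   15.3, 1011.3]), 'rotation': array([-0.7, -0. ,  0. ,  0.7]), 'shot': 2}
tote side [([254.3, 221.9], 0.71)]
tote top [([239.7, 193.7], 0.82), ([236.6, 191.1], 0.32)]Traceback (most recent call last):
  File "<stdin>", line 10, in <module>
  File "h.py", line 5, in ray
    d=np.linalg.inv(K)@[px[0],px[1],1]; d=R@[d[0],-d[1],-d[2]]
                                          ~^~~~~~~~~~~~~~~~~~~
TypeError: unsupported operand type(s) for @: 'NoneType' and 'list'
```

View pics/a.png

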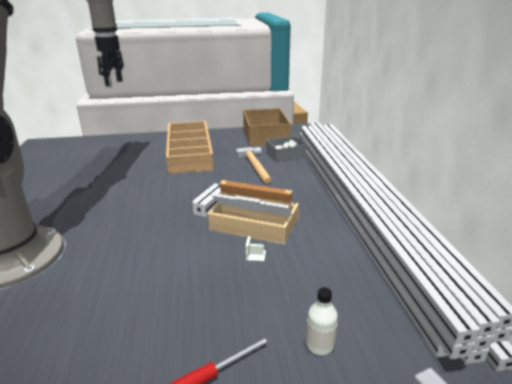

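View pics/b.png

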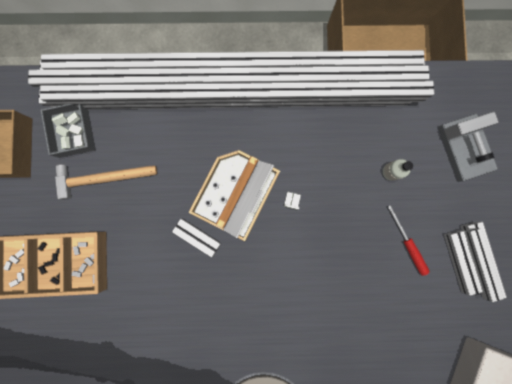

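The side view shows the tote near (254,215) with its lid half open. The white bracket is at (256,250), in front of the lid. In the top view the tote is at (238,193). Its handle runs from (222,222) to (255,160), the pour corner is near (240,155), the lid is on the right, the bracket is at (293,200) and the offcut at (196,238).

```bash
python3 - <<'E'
s=open('h.py').read()
s=s.replace('R=np.array(p["rotation"]);R=R if R.shape==(3,3) else None','R=rot(p)').replace('np.array(p["rotation"]).T','rot(p).T')
s=s.replace("def ray","from scipy.spatial.transform import Rotation as Ro\ndef rot(p):\n    return Ro.from_quat(np.asarray(p['rotation']),scalar_first=True).as_matrix()\ndef ray",1)
open('h.py','w').write(s)
E
python3 - <<'E'
from h import *
np.set_printoptions(precision=1,suppress=True)
P={n:bot.snapshot(n) for n in("side","top")}
for n in P: print(n,P[n]["xyz"],P[n]["rotation"])
for k in["tote","handle","pour_corner","lid_edge","nut0","plate0","offcut","bracket","oil"]:
    r={n:bot.landmark_of(k,P[n]) for n in P}
    for n in r: print(k,n,[(np.round(x["centre"],1).tolist(),round(x["conf"],2)) for x in r[n][:5]])
    if all(r.values()): print("  tri",tri([ray(P[n],r[n][0]["centre"]) for n in P]))
img=P["top"]["img"][140:250,160:310]
cv2.imwrite("pics/c.png",cv2.cvtColor(cv2.resize(img,None,fx=5,fy=5,interpolation=cv2.INTER_CUBIC),cv2.COLOR_RGB2BGR))
print(bot.get_state())
E
```

```text
side [ 467.5 -826.5  555. ] [ 0.9  0.5 -0.  -0.1]
top [ 516.8   15.3 1011.3] [-0.7 -0.   0.   0.7]
tote side [([257.3, 219.0], 0.95)]
tote top [([237.9, 192.6], 0.68)]
  tri [588.6  55.7  10.6]
handle side [([257.0, 189.8], 0.77)]
handle top [([239.5, 194.7], 0.67), ([293.2, 199.9], 0.33)]
  tri [582.3  47.7 100.1]
pour_corner side [([290.5, 216.5], 0.69)]
pour_corner top [([225.6, 155.9], 0.92), ([230.1, 175.3], 0.51)]
  tri [687.9  89.2 -10.9]
lid_edge side []
lid_edge top []
nut0 side []
nut0 top [([216.9, 213.4], 0.6), ([208.8, 201.0], 0.47), ([217.1, 184.4], 0.47), ([221.5, 199.7], 0.43), ([232.5, 177.4], 0.42)]
plate0 side []
plate0 top []
offcut side [([288.7, 215.2], 0.72), ([211.5, 202.9], 0.61), ([249.0, 198.0], 0.39)]
offcut top [([200.7, 239.5], 0.91)]
  tri [573.4 123.1   2.2]
bracket side [([254.3, 255.2], 0.88)]
bracket top [([293.8, 198.5], 0.49)]
  tri [565.5 -92.5   6.5]
oil side [([316.9, 341.8], 0.68)]
oil top [([391.6, 168.2], 0.77), ([294.8, 198.9], 0.75)]
  tri [ 640.3 -356.6    9. ]
{'t': 1.2, 'joints': array([-1.4,  0.5,  0. ,  1.6, -0. ,  1.1, -0.1]), 'joint_vel': array([ 0., -0., -0., -0., -0., -0.,  0.]), 'joint_efforts': array([  0. , -59.6,   1.6, -28.2,   0. ,   0. ,  -0. ]), 'tool_pos': array([172.8, 652.5, 215.7]), 'tool_rot': array([-0. ,  0.1,  1. ,  0. ]), 'contact_force': array([-0.4,  0.4,  0.5]), 'ft_torque': array([0., 0., 0.]), 'gripper_force': 0.0, 'opening': 0.9976922933962695}
```

View pics/c.png

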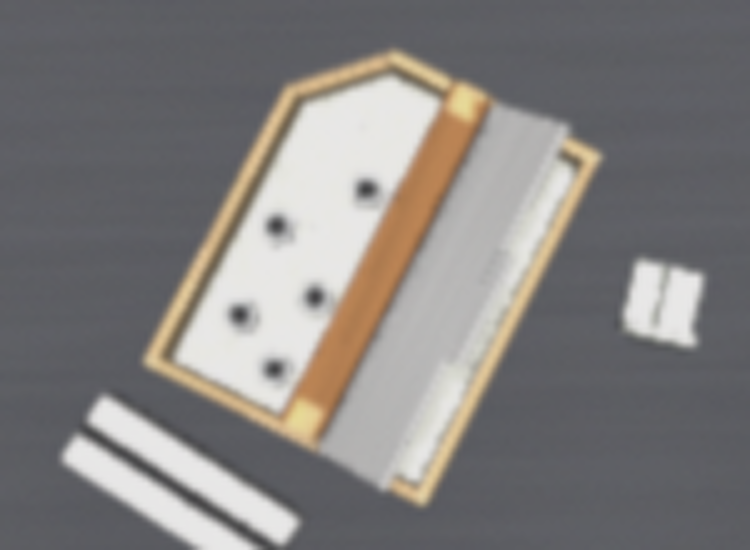

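The crop shows the rim corners, the post tops, the lid edge and five nuts. The nuts are well inside the open side. I'll fit the tote pose to those corners.

```bash
cat > fit.py <<'E'
from h import *
from scipy.optimize import least_squares
np.set_printoptions(precision=2,suppress=True)
p=bot.snapshot("top")
print(p["rotation"],p["mtx"])
c=[((600,155),(100,-70,50)),((425,503),(-100,-70,50)),((147,362),(-100,90,50)),((287,88),(60,90,42)),((392,50),(100,50,42)),((465,102),(85,0,106)),((305,418),(-85,0,106))]
l=[((570,125),99),((383,490),-99)]
def f(v):
    x,y,a,t=v; R=Ro.from_euler('z',a).as_matrix(); r=[]
    L=[(q,X) for q,X in c]+[(q,(s,-13-56*np.cos(t)-5*np.sin(t),50+56*np.sin(t)+5*np.cos(t))) for q,s in l]
    return np.concatenate([proj(p,R@X+[x,y,0])-(np.array(q)/5+[160,140]) for q,X in L])
s=least_squares(f,[580,50,-.45,.6]); print(s.x, s.fun.reshape(-1,2))
x,y,a,t=s.x;R=Ro.from_euler('z',a).as_matrix()
for X in [(0,0,93),(0,-69,55.5),(0,-13-40*np.cos(t),50+40*np.sin(t)),(0,-13-56*np.cos(t),50+56*np.sin(t))]:print(R@X+[x,y,0])
E
python3 fit.py; python3 -c "
from cell import bot;s=bot.get_state();print(s['tool_pos'],s['tool_rot'])"
```

```text
[-0.7  -0.02  0.03  0.71] [[377.56   0.   259.63]
 [  0.   377.56 190.33]
 [  0.     0.     1.  ]]
[582.21  53.65  -0.48   0.96] [[ 0.13 -0.23]
 [-0.03  0.39]
 [-0.8   0.14]
 [ 0.31 -0.37]
 [ 0.1   0.48]
 [ 0.1  -0.  ]
 [ 0.06 -0.12]
 [-0.26 -0.19]
 [ 0.39 -0.09]]
[582.21  53.65  93.  ]
[550.29  -7.52  55.5 ]
[565.56  21.74  82.73]
[561.3   13.58  95.82]
[172.73330374 652.55830165 215.72070422] [-1.05629299e-05  1.29026789e-01  9.91641108e-01  3.24407494e-05]
```

>>> arm_command:
  rows:
    - {"tx":48,"ty":-80,"tz":0,"az":-2,"grip":-1}
    - {"tx":96,"ty":-161,"tz":0,"az":-4,"grip":-1}
    - {"tx":144,"ty":-242,"tz":0,"az":-5,"grip":-1}
    - {"tx":193,"ty":-322,"tz":0,"az":-6,"grip":-1}
    - {"tx":193,"ty":-322,"tz":0,"az":-6,"grip":-1}
    - {"tx":193,"ty":-322,"tz":0,"az":-6,"grip":-1}
    - {"tx":193,"ty":-322,"tz":0,"az":-6,"grip":-1}
    - {"tx":193,"ty":-322,"tz":0,"az":-6,"grip":-1}

```text
schema error: expected keys ax, ay, az, tx, ty, tz, grip
```

>>> arm_command:
  rows:
    - {"ax":0,"ay":0,"tx":193,"ty":-322,"tz":0,"az":-6,"grip":-1}
    - {"ax":0,"ay":0,"tx":193,"ty":-322,"tz":0,"az":-6,"grip":-1}
    - {"ax":0,"ay":0,"tx":193,"ty":-322,"tz":0,"az":-6,"grip":-1}
    - {"ax":0,"ay":0,"tx":193,"ty":-322,"tz":0,"az":-6,"grip":-1}
    - {"ax":0,"ay":0,"tx":193,"ty":-322,"tz":0,"az":-6,"grip":-1}
    - {"ax":0,"ay":0,"tx":193,"ty":-322,"tz":0,"az":-6,"grip":-1}
    - {"ax":0,"ay":0,"tx":193,"ty":-322,"tz":0,"az":-6,"grip":-1}
    - {"ax":0,"ay":0,"tx":193,"ty":-322,"tz":0,"az":-6,"grip":-1}

```text
t: 2.05
tool_pos: [368.0, 326.2, 216.0]
tool_rot: [0.0, 0.183, 0.983, -0.0]
contact_force: [0.7, 0.5, 0.4]
opening: 0.001
gripper_force: 0.0
```

>>> arm_command:
  rows:
    - {"ax":0,"ay":0,"tx":192,"ty":-323,"tz":0,"az":-6.6,"grip":-1}
    - {"ax":0,"ay":0,"tx":192,"ty":-323,"tz":0,"az":-6.6,"grip":-1}
    - {"ax":0,"ay":0,"tx":192,"ty":-323,"tz":0,"az":-6.6,"grip":-1}
    - {"ax":0,"ay":0,"tx":192,"ty":-323,"tz":0,"az":-6.6,"grip":-1}
    - {"ax":0,"ay":0,"tx":192,"ty":-323,"tz":0,"az":-6.6,"grip":-1}
    - {"ax":0,"ay":0,"tx":192,"ty":-323,"tz":0,"az":-6.6,"grip":-1}
    - {"ax":0,"ay":0,"tx":192,"ty":-323,"tz":0,"az":-6.6,"grip":-1}
    - {"ax":0,"ay":0,"tx":192,"ty":-323,"tz":0,"az":-6.6,"grip":-1}

```text
t: 2.85
tool_pos: [559.3, 2.7, 216.2]
tool_rot: [0.001, 0.239, 0.971, -0.001]
contact_force: [-0.7, 0.0, -0.7]
opening: -0.002
gripper_force: 0.0
```

>>> arm_command:
  rows:
    - {"ax":0,"ay":0,"az":0,"tx":0,"ty":0,"tz":-40,"grip":-1}
    - {"ax":0,"ay":0,"az":0,"tx":0,"ty":0,"tz":-75,"grip":-1}
    - {"ax":0,"ay":0,"az":0,"tx":0,"ty":0,"tz":-90,"grip":-1}
    - {"ax":0,"ay":0,"az":0,"tx":0,"ty":0,"tz":-95,"grip":-1}
    - {"ax":0,"ay":0,"az":0,"tx":0,"ty":0,"tz":-100,"grip":-1}
    - {"ax":0,"ay":0,"az":0,"tx":0,"ty":0,"tz":-105,"grip":-1}
    - {"ax":0,"ay":0,"az":0,"tx":0,"ty":0,"tz":-110,"grip":-1}
    - {"ax":0,"ay":0,"az":0,"tx":0,"ty":0,"tz":-114,"grip":-1}

```text
t: 3.65
tool_pos: [558.1, 7.7, 102.0]
tool_rot: [0.0, 0.237, 0.972, 0.0]
contact_force: [-0.6, -0.2, -0.8]
opening: 0.002
gripper_force: 0.0
```

>>> arm_command:
  rows:
    - {"ax":0,"ay":0,"az":0,"tx":0,"ty":0,"tz":-4,"grip":-1}
    - {"ax":0,"ay":0,"az":0,"tx":0,"ty":0,"tz":-8,"grip":-1}
    - {"ax":0,"ay":0,"az":0,"tx":0,"ty":0,"tz":-11,"grip":-1}
    - {"ax":0,"ay":0,"az":0,"tx":0,"ty":0,"tz":-14,"grip":-1}
    - {"ax":0,"ay":0,"az":0,"tx":0,"ty":0,"tz":-17,"grip":-1}
    - {"ax":0,"ay":0,"az":0,"tx":0,"ty":0,"tz":-20,"grip":-1}
    - {"ax":0,"ay":0,"az":0,"tx":0,"ty":0,"tz":-20,"grip":-1}

```text
t: 4.35
tool_pos: [557.0, 5.5, 81.6]
tool_rot: [-0.0, 0.238, 0.971, -0.001]
contact_force: [-2.6, -5.2, 3.2]
opening: 0.001
gripper_force: 3.8
```

```bash
python3 - <<'E'
from h import *
a=bot.snapshot("side");b=bot.snapshot("top")
A=cv2.resize(a["img"][150:260,180:320],(700,550),interpolation=cv2.INTER_CUBIC)
cv2.imwrite("pics/d.png",cv2.cvtColor(A,cv2.COLOR_RGB2BGR))
E
```

```text
(no output)
```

View pics/d.png

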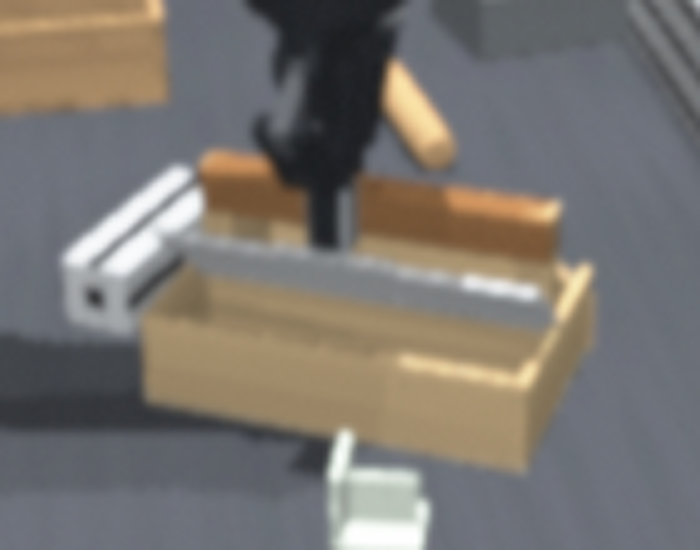

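The crop shows the fingertip on top of the partly closed lid, near (330,235). The knuckles are brushing the handle bar, which explains the outward force. I'll move 10 mm outward and finish the press there.

>>> arm_command:
  rows:
    - {"ax":0,"ay":0,"az":0,"tx":0,"ty":0,"tz":10,"grip":-1}
    - {"ax":0,"ay":0,"az":0,"tx":-2.5,"ty":-5,"tz":10,"grip":-1}
    - {"ax":0,"ay":0,"az":0,"tx":-5,"ty":-9.5,"tz":10,"grip":-1}
    - {"ax":0,"ay":0,"az":0,"tx":-5,"ty":-9.5,"tz":5,"grip":-1}
    - {"ax":0,"ay":0,"az":0,"tx":-5,"ty":-9.5,"tz":1,"grip":-1}
    - {"ax":0,"ay":0,"az":0,"tx":-5,"ty":-9.5,"tz":-2,"grip":-1}
    - {"ax":0,"ay":0,"az":0,"tx":-5,"ty":-9.5,"tz":-5,"grip":-1}
    - {"ax":0,"ay":0,"az":0,"tx":-5,"ty":-9.5,"tz":-5,"grip":-1}

```text
t: 5.25
tool_pos: [551.1, -4.3, 76.1]
tool_rot: [-0.001, 0.238, 0.971, -0.001]
contact_force: [-3.6, -3.4, 4.6]
opening: -0.004
gripper_force: 3.6
```

>>> arm_command:
  rows:
    - {"ax":0,"ay":0,"az":0,"tx":0,"ty":0,"tz":-2,"grip":-1}
    - {"ax":0,"ay":0,"az":0,"tx":0,"ty":0,"tz":-4,"grip":-1}
    - {"ax":0,"ay":0,"az":0,"tx":0,"ty":0,"tz":-5,"grip":-1}
    - {"ax":0,"ay":0,"az":0,"tx":0,"ty":0,"tz":-5,"grip":-1}

```text
t: 5.65
tool_pos: [551.6, -4.7, 71.5]
tool_rot: [-0.001, 0.238, 0.971, -0.001]
contact_force: [-3.9, -5.4, 5.1]
opening: -0.001
gripper_force: 4.2
```

```bash
python3 - <<'E'
from h import *
a=bot.snapshot("side");b=bot.snapshot("top")
A=cv2.resize(a["img"][165:260,190:310],(400,317),interpolation=cv2.INTER_CUBIC)
B=cv2.resize(b["img"][145:240,190:310],(400,317),interpolation=cv2.INTER_CUBIC)
cv2.imwrite("pics/e.png",cv2.cvtColor(np.hstack([A,B]),cv2.COLOR_RGB2BGR))
E
```

```text
(no output)
```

View pics/e.png

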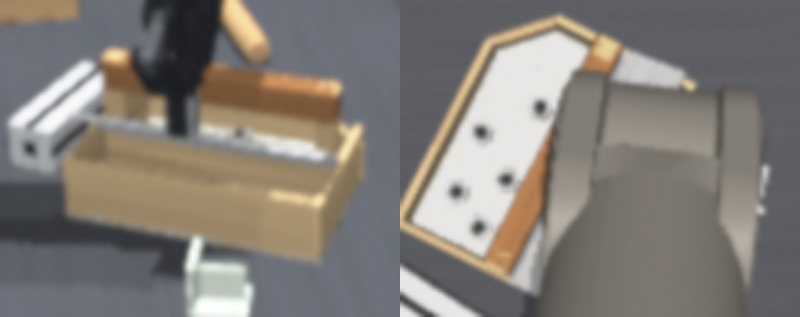

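The side crop shows the finger on the lid near its outer edge. The lid is still slightly open, about 0.2 rad, so I'll press further.

>>> arm_command:
  rows:
    - {"ax":0,"ay":0,"az":0,"tx":0,"ty":0,"tz":-2,"grip":-1}
    - {"ax":0,"ay":0,"az":0,"tx":0,"ty":0,"tz":-4,"grip":-1}
    - {"ax":0,"ay":0,"az":0,"tx":0,"ty":0,"tz":-5,"grip":-1}
    - {"ax":0,"ay":0,"az":0,"tx":0,"ty":0,"tz":-5,"grip":-1}

```text
t: 6.15
tool_pos: [551.9, -4.4, 66.4]
tool_rot: [-0.001, 0.238, 0.971, -0.001]
contact_force: [-2.2, -5.2, 4.3]
opening: 0.005
gripper_force: 3.5
```

```bash
python3 - <<'E'
from h import *
a=bot.snapshot("side");s=bot.get_state();print(s["tool_pos"],s["contact_force"],s["ft_torque"])
im=a["img"];x0,y0,f=200,165,6
A=cv2.resize(im[y0:y0+90,x0:x0+120],None,fx=f,fy=f,interpolation=cv2.INTER_CUBIC)
R=Ro.from_euler('z',-.48).as_matrix()
def d(X,c):
    q=(proj(a,X)-[x0,y0])*f+f/2; cv2.circle(A,tuple(int(v) for v in q),4,c,-1)
t=s["tool_pos"]
d(t,(255,0,0));d(t+[0,0,-19],(255,255,0))
for X in [(100,-70,50),(-100,-70,50),(100,-70,0),(-100,-70,0),(85,-8,106),(-85,-8,106),(100,-69,55),(-100,-69,55)]: d(R@X+[582.2,53.7,0],(0,255,0))
cv2.imwrite("pics/f.png",cv2.cvtColor(A,cv2.COLOR_RGB2BGR))
E
```

```text
[551.90703125  -4.30600439  66.39822079] [-2.6159017  -5.83949139  2.97582054] [-1.12799040e+00  5.02221584e-01 -1.08070528e-03]
```

View pics/f.png

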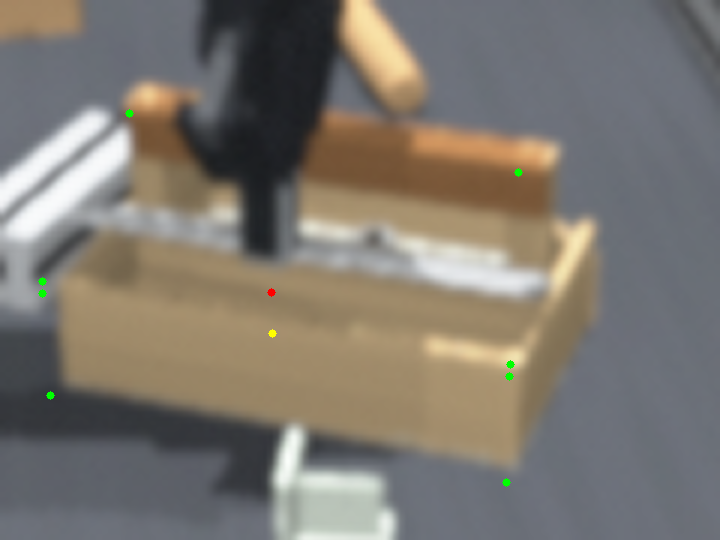

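```bash
python3 - <<'E'
from h import *
a=bot.snapshot("side");b=bot.snapshot("top");print(a.keys(),a["mtx"],rot(a),a["xyz"])
for X in [(172.7,652.5,215.7),(172.7,652.5,196.7)]: print(proj(a,X))
R=Ro.from_euler('z',-.48).as_matrix()
for n,X in dict(oil=(640,-357,0),br=(565,-92,6),baseorig=(0,0,0)).items(): print(n,proj(a,X),proj(b,X))
for n in ["tote","handle","pour_corner","lid_edge","offcut","bracket"]:
  for p in(a,b): print(n,p["shot"],[(np.round(x["centre"],1).tolist(),round(x["conf"],2)) for x in bot.landmark_of(n,p)[:2]])
for X in [(0,0,0),(0,0,93),(76.5,66.5,6)]:X=R@X+[582.2,53.7,0];print(X,proj(a,X),proj(b,X))
cv2.imwrite("pics/g.png",cv2.cvtColor(a["img"],cv2.COLOR_RGB2BGR))
E
```

```text
dict_keys(['img', 'mtx', 'xyz', 'rotation', 'shot']) [[400.68025309   0.         255.6185361 ]
 [  0.         400.68025309 194.99137131]
 [  0.           0.           1.        ]] [[ 0.99014847  0.07499952 -0.11824161]
 [-0.13960423  0.46363147 -0.87496087]
 [-0.01080111  0.88284819  0.46953424]] [ 467.53806533 -826.46500084  554.97912551]
[115.86870155  92.15741242]
[116.79973601  97.5087233 ]
oil [320.04018391 345.22763633] [390.17996449 171.00191276]
br [255.57325833 255.11407913] [293.49924374 200.01267989]
baseorig [  8.6239952  256.21061533] [262.51437922 420.40086449]
tote 11 [([256.2, 222.1], 0.78)]
tote 12 [([236.8, 192.9], 0.86)]
handle 11 [([257.3, 188.6], 0.6)]
handle 12 [([236.4, 192.0], 0.7), ([224.8, 152.2], 0.27)]
pour_corner 11 [([289.5, 211.3], 0.88)]
pour_corner 12 [([225.4, 155.1], 0.81)]
lid_edge 11 [([248.8, 203.7], 0.64), ([289.4, 212.5], 0.23)]
lid_edge 12 []
offcut 11 [([258.7, 188.2], 0.25)]
offcut 12 [([200.5, 238.7], 0.56)]
bracket 11 [([256.3, 253.5], 0.82)]
bracket 12 [([295.6, 198.2], 0.36)]
[582.2  53.7   0. ] [254.33389356 223.11307314] [238.88448222 194.54581858]
[582.2  53.7  93. ] [253.87557984 191.46169488] [237.40326366 192.10366696]
[680.76342677  77.35905544   6.        ] [289.52887948 213.51145036] [229.53893787 157.89473839]
```

```bash
python3 - <<'E'
import cv2
g=cv2.imread("pics/a.png",0)
for r in range(60,108,2): print(r,g[r,92:136:2])
g=cv2.imread("pics/g.png",0)
for r in range(184,226,2): print(r,g[r,230:264:2])
E
```

```text
60 [160 161 140  61  60  46  31  31  27  29  29  26  27  27  40  89 158 165
 166 166 168 168]
62 [159 160 145  68  52  45  30  31  29  31  27  25  27  29  52  67 146 165
 165 167 168 168]
64 [158 160 149  76  39  39  31  29  29  30  27  24  28  30  38  50 137 163
 165 167 168 168]
66 [159 159 151  86  37  36  31  28  31  29  37  34  28  30  28  55 139 162
 163 166 167 169]
68 [160 159 155  98  55  61  33  30  32  35  84  84  37  33  35  97 153 162
 163 166 166 168]
70 [158 159 156 108  61  66  34  37  42  71 132 130  64  36  54 130 160 163
 163 165 167 168]
72 [159 158 158 117  49  42  31  32  39  99 152 141  64  32  58 140 163 164
 164 166 166 168]
74 [159 159 159 136  80  51  33  29  40 116 155 145  71  32  50 132 161 163
 163 165 165 165]
76 [159 159 159 156 146 118  56  31  63 127 156 153  90  34  42 118 158 162
 163 164 166 166]
78 [158 160 160 159 158 148  80  35  75 124 156 158 103  36  35 106 157 162
 163 165 165 165]
80 [158 158 159 159 158 155  99  37  67 113 151 158 120  61  56 103 157 162
 163 163 163 163]
82 [158 159 159 158 158 156 113  42  53 104 145 159 150 133 130 14
[... 1979 characters left out ...]
9 118 136 143 144 151 148 141 136]
208 [136 138 138 138 136 127 113 104 116 135 151 152 157 169 160 163 167]
210 [127 131 135 138 140 140 139 138 137 137 136 137 139 143 137 140 154]
212 [126 126 124 125 127 129 132 136 139 141 141 141 140 139 137 136 135]
214 [133 131 128 128 129 127 125 125 128 130 132 136 139 139 140 141 140]
216 [144 142 138 144 138 134 136 132 130 128 128 129 131 132 132 134 137]
218 [145 146 146 147 146 145 146 142 138 137 134 132 131 128 131 140 138]
220 [142 142 143 143 144 145 145 146 146 147 145 143 144 139 149 156 149]
222 [141 141 141 141 141 141 142 142 143 142 143 143 144 146 147 148 148]
224 [140 140 140 141 142 141 141 141 141 141 141 141 142 141 142 142 143]
```

The finger in the pictures sits about 35 mm higher than the reported TCP minus 19 mm. The first contact height and the lid angle agree with that. I'll reposition about 7 mm inward and keep pressing until the force climbs at the stop.

>>> arm_command:
  rows:
    - {"ax":0,"ay":0,"az":0,"tx":0,"ty":0,"tz":8,"grip":-1}
    - {"ax":0,"ay":0,"az":0,"tx":3.5,"ty":6.5,"tz":8,"grip":-1}
    - {"ax":0,"ay":0,"az":0,"tx":3.5,"ty":6.5,"tz":2,"grip":-1}
    - {"ax":0,"ay":0,"az":0,"tx":3.5,"ty":6.5,"tz":-3,"grip":-1}
    - {"ax":0,"ay":0,"az":0,"tx":3.5,"ty":6.5,"tz":-7,"grip":-1}
    - {"ax":0,"ay":0,"az":0,"tx":3.5,"ty":6.5,"tz":-11,"grip":-1}
    - {"ax":0,"ay":0,"az":0,"tx":3.5,"ty":6.5,"tz":-13,"grip":-1}

```text
t: 7.6
tool_pos: [555.8, 4.5, 53.0]
tool_rot: [-0.0, 0.237, 0.971, -0.0]
contact_force: [-0.2, -0.6, 2.1]
opening: -0.001
gripper_force: 0.8
```

>>> arm_command:
  rows:
    - {"ax":0,"ay":0,"az":0,"tx":0,"ty":0,"tz":-3,"grip":-1}
    - {"ax":0,"ay":0,"az":0,"tx":0,"ty":0,"tz":-6,"grip":-1}
    - {"ax":0,"ay":0,"az":0,"tx":0,"ty":0,"tz":-8,"grip":-1}
    - {"ax":0,"ay":0,"az":0,"tx":0,"ty":0,"tz":-8,"grip":-1}

```text
t: 8.0
tool_pos: [556.1, 4.6, 45.4]
tool_rot: [-0.0, 0.237, 0.971, 0.0]
contact_force: [0.2, 0.4, 0.0]
opening: -0.0
gripper_force: 0.0
```

```bash
python3 - <<'E'
from h import *
a=bot.snapshot("side")
x0,y0,f=200,165,6
A=cv2.resize(a["img"][y0:y0+90,x0:x0+120],None,fx=f,fy=f,interpolation=cv2.INTER_CUBIC)
cv2.imwrite("pics/i.png",cv2.cvtColor(A,cv2.COLOR_RGB2BGR))
s=bot.get_state();print(s["tool_pos"],s["contact_force"],s["ft_torque"])
E
```

```text
[556.16851834   4.78355632  45.51775961] [0.60068817 0.31451873 0.47509284] [-0.00715015  0.04572441 -0.0048408 ]
```

View pics/i.png

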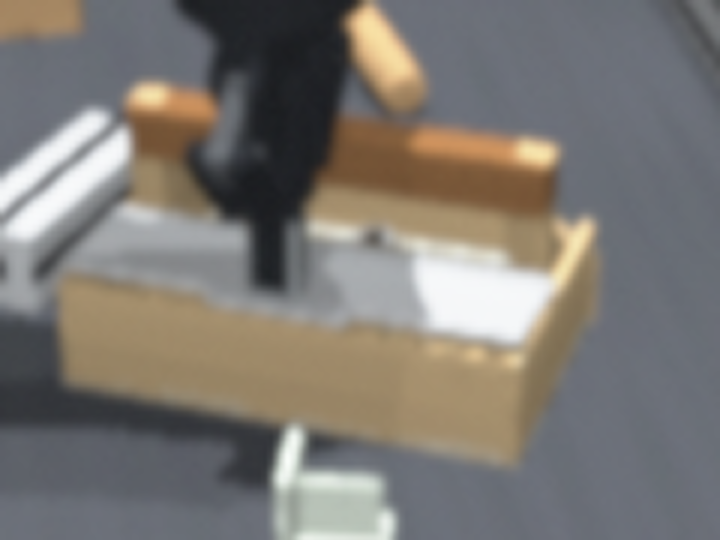

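The crop shows the lid almost shut, with the fingertip at (270,285) just above it and no force. I'll press on until there is a firm stop.

>>> arm_command:
  rows:
    - {"ax":0,"ay":0,"az":0,"tx":0,"ty":0,"tz":-2,"grip":-1}
    - {"ax":0,"ay":0,"az":0,"tx":0,"ty":0,"tz":-4,"grip":-1}
    - {"ax":0,"ay":0,"az":0,"tx":0,"ty":0,"tz":-4,"grip":-1}

```text
t: 8.35
tool_pos: [556.2, 4.6, 41.5]
tool_rot: [-0.0, 0.237, 0.971, -0.0]
contact_force: [-0.6, 0.9, -0.6]
opening: -0.002
gripper_force: 0.0
```

>>> arm_command:
  rows:
    - {"ax":0,"ay":0,"az":0,"tx":0,"ty":0,"tz":-2,"grip":-1}
    - {"ax":0,"ay":0,"az":0,"tx":0,"ty":0,"tz":-3,"grip":-1}
    - {"ax":0,"ay":0,"az":0,"tx":0,"ty":0,"tz":-3,"grip":-1}

```text
t: 8.65
tool_pos: [556.4, 4.5, 39.8]
tool_rot: [-0.0, 0.237, 0.971, 0.0]
contact_force: [-4.5, -0.1, 14.8]
opening: -0.001
gripper_force: 7.0
```

The force rose to 15 N at the stop, so the lid is shut. The tip height there calibrates the fingers, with the closed tip at about reported z + 14.5. Next I rise, open and move over the handle.

>>> arm_command:
  rows:
    - {"ax":0,"ay":0,"az":0,"tx":0,"ty":0,"tz":0,"grip":-1}
    - {"ax":0,"ay":0,"az":0,"tx":0,"ty":0,"tz":40,"grip":-1}
    - {"ax":0,"ay":0,"az":0,"tx":0,"ty":0,"tz":82,"grip":-1}
    - {"ax":0,"ay":0,"az":0,"tx":0,"ty":0,"tz":100,"grip":1}
    - {"ax":0,"ay":0,"az":0,"tx":25.5,"ty":49,"tz":100,"grip":1}
    - {"ax":0,"ay":0,"az":0,"tx":25.5,"ty":49,"tz":100,"grip":1}
    - {"ax":0,"ay":0,"az":0,"tx":25.5,"ty":49,"tz":100,"grip":1}
    - {"ax":0,"ay":0,"az":0,"tx":25.5,"ty":49,"tz":100,"grip":1}

```text
t: 9.45
tool_pos: [581.0, 53.0, 138.1]
tool_rot: [-0.001, 0.237, 0.971, -0.0]
contact_force: [0.0, -0.8, -0.6]
opening: 0.846
gripper_force: 0.0
```

```bash
python3 - <<'E'
from h import *
a=bot.snapshot("side");b=bot.snapshot("top")
x0,y0,f=200,140,3.4
A=cv2.resize(a["img"][y0:y0+115,x0:x0+115],None,fx=f,fy=f,interpolation=cv2.INTER_CUBIC)
B=cv2.resize(b["img"][y0:y0+115,x0-20:x0+95],None,fx=f,fy=f,interpolation=cv2.INTER_CUBIC)
cv2.imwrite("pics/j.png",cv2.cvtColor(np.hstack([A,B]),cv2.COLOR_RGB2BGR))
s=bot.get_state();print(s["t"],s["tool_pos"],s["joints"],s["opening"])
E
```

```text
9.55 [581.05196297  52.13847276 138.31410239] [-0.50270226  0.43407369  0.39718349  1.87373665 -0.2126595   0.87624654
  1.088822  ] 0.9929135137098261
```

View pics/j.png

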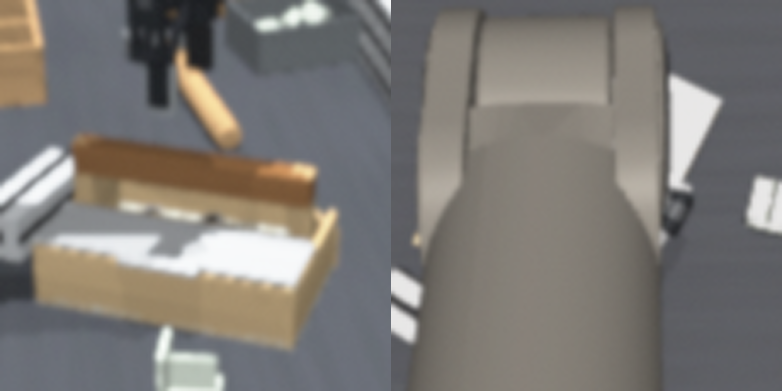

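The left crop shows the lid shut flat. The open fingers, at (158,100) and (200,65), straddle the bar's line, about 8 mm left of its middle. I'll shift +5 mm in x and descend.

>>> arm_command:
  rows:
    - {"ax":0,"ay":0,"az":0,"tx":5,"ty":1,"tz":-20,"grip":1}
    - {"ax":0,"ay":0,"az":0,"tx":5,"ty":1,"tz":-40,"grip":1}
    - {"ax":0,"ay":0,"az":0,"tx":5,"ty":1,"tz":-55,"grip":1}
    - {"ax":0,"ay":0,"az":0,"tx":5,"ty":1,"tz":-65,"grip":1}
    - {"ax":0,"ay":0,"az":0,"tx":5,"ty":1,"tz":-73,"grip":1}
    - {"ax":0,"ay":0,"az":0,"tx":5,"ty":1,"tz":-80,"grip":1}
    - {"ax":0,"ay":0,"az":0,"tx":5,"ty":1,"tz":-80,"grip":1}

```text
t: 10.25
tool_pos: [586.3, 54.4, 58.0]
tool_rot: [-0.0, 0.237, 0.971, -0.0]
contact_force: [-0.5, 0.2, -0.3]
opening: 0.998
gripper_force: 0.0
```

>>> arm_command:
  rows:
    - {"ax":0,"ay":0,"az":0,"tx":0,"ty":0,"tz":0,"grip":-0.3}
    - {"ax":0,"ay":0,"az":0,"tx":0,"ty":0,"tz":0,"grip":-0.4}
    - {"ax":0,"ay":0,"az":0,"tx":0,"ty":0,"tz":0,"grip":-0.5}
    - {"ax":0,"ay":0,"az":0,"tx":0,"ty":0,"tz":0,"grip":-0.6}
    - {"ax":0,"ay":0,"az":0,"tx":0,"ty":0,"tz":0,"grip":-0.8}
    - {"ax":0,"ay":0,"az":0,"tx":0,"ty":0,"tz":0,"grip":-1}
    - {"ax":0,"ay":0,"az":0,"tx":0,"ty":0,"tz":0,"grip":-1}
    - {"ax":0,"ay":0,"az":0,"tx":0,"ty":0,"tz":0,"grip":-1}
  squeeze: 40

```text
t: 11.05
tool_pos: [588.5, 56.3, 59.9]
tool_rot: [0.001, 0.237, 0.972, 0.001]
contact_force: [2.0, 5.0, 5.9]
opening: 0.254
gripper_force: 40.5
```

Opening 0.25 is the 22 mm bar, so the handle is held. I'll squeeze harder and lift.

>>> arm_command:
  rows:
    - {"ax":0,"ay":0,"az":0,"tx":0,"ty":0,"tz":0,"grip":-1}
    - {"ax":0,"ay":0,"az":0,"tx":0,"ty":0,"tz":0,"grip":-1}
    - {"ax":0,"ay":0,"az":0,"tx":0,"ty":0,"tz":2,"grip":-1}
    - {"ax":0,"ay":0,"az":0,"tx":0,"ty":0,"tz":5,"grip":-1}
    - {"ax":0,"ay":0,"az":0,"tx":0,"ty":0,"tz":10,"grip":-1}
    - {"ax":0,"ay":0,"az":0,"tx":0,"ty":0,"tz":16,"grip":-1}
    - {"ax":0,"ay":0,"az":0,"tx":0,"ty":0,"tz":23,"grip":-1}
    - {"ax":0,"ay":0,"az":0,"tx":0,"ty":0,"tz":30,"grip":-1}
  squeeze: 100

```text
t: 11.85
tool_pos: [586.7, 54.4, 89.3]
tool_rot: [-0.0, 0.237, 0.971, -0.0]
contact_force: [0.4, -0.4, -6.1]
opening: 0.242
gripper_force: 98.0
```

>>> arm_command:
  rows:
    - {"ax":0,"ay":0,"az":0,"tx":0,"ty":0,"tz":10,"grip":-1}
    - {"ax":0,"ay":0,"az":0,"tx":0,"ty":0,"tz":22,"grip":-1}
    - {"ax":0,"ay":0,"az":0,"tx":0,"ty":0,"tz":36,"grip":-1}
    - {"ax":0,"ay":0,"az":0,"tx":0,"ty":0,"tz":50,"grip":-1}
    - {"ax":0,"ay":0,"az":0,"tx":0,"ty":0,"tz":64,"grip":-1}
    - {"ax":0,"ay":0,"az":0,"tx":0,"ty":0,"tz":78,"grip":-1}
    - {"ax":0,"ay":0,"az":0,"tx":0,"ty":0,"tz":90,"grip":-1}
    - {"ax":0,"ay":0,"az":0,"tx":0,"ty":0,"tz":100,"grip":-1}

```text
t: 12.65
tool_pos: [586.9, 54.5, 190.0]
tool_rot: [0.0, 0.237, 0.971, 0.0]
contact_force: [-0.1, -1.1, -4.8]
opening: 0.243
gripper_force: 98.1
```

>>> arm_command:
  rows:
    - {"ax":-0.5,"ay":1.9,"az":0,"tx":0,"ty":0,"tz":0,"grip":-1}
    - {"ax":-0.9,"ay":3.9,"az":0,"tx":0,"ty":0,"tz":0,"grip":-1}
    - {"ax":-1.4,"ay":5.8,"az":0,"tx":0,"ty":0,"tz":0,"grip":-1}
    - {"ax":-1.9,"ay":7.8,"az":0,"tx":0,"ty":0,"tz":0,"grip":-1}
    - {"ax":-2.3,"ay":9.7,"az":0,"tx":0,"ty":0,"tz":0,"grip":-1}
    - {"ax":-2.8,"ay":11.7,"az":0,"tx":0,"ty":0,"tz":0,"grip":-1}
    - {"ax":-3.3,"ay":13.6,"az":0,"tx":0,"ty":0,"tz":0,"grip":-1}
    - {"ax":-3.7,"ay":15.6,"az":0,"tx":0,"ty":0,"tz":0,"grip":-1}

```text
t: 13.45
tool_pos: [587.1, 54.8, 188.9]
tool_rot: [-0.124, 0.235, 0.962, -0.064]
contact_force: [-0.5, -0.2, -5.5]
opening: 0.244
gripper_force: 98.1
```

>>> arm_command:
  rows:
    - {"ax":-0.5,"ay":1.9,"az":0,"tx":0,"ty":0,"tz":0,"grip":-1}
    - {"ax":-0.9,"ay":3.9,"az":0,"tx":0,"ty":0,"tz":0,"grip":-1}
    - {"ax":-1.4,"ay":5.8,"az":0,"tx":0,"ty":0,"tz":0,"grip":-1}
    - {"ax":-1.9,"ay":7.8,"az":0,"tx":0,"ty":0,"tz":0,"grip":-1}
    - {"ax":-2.3,"ay":9.7,"az":0,"tx":0,"ty":0,"tz":0,"grip":-1}
    - {"ax":-2.8,"ay":11.7,"az":0,"tx":0,"ty":0,"tz":0,"grip":-1}
    - {"ax":-3.3,"ay":13.6,"az":0,"tx":0,"ty":0,"tz":0,"grip":-1}
    - {"ax":-3.3,"ay":13.6,"az":0,"tx":0,"ty":0,"tz":0,"grip":-1}

```text
t: 14.25
tool_pos: [587.5, 55.2, 187.7]
tool_rot: [-0.23, 0.229, 0.938, -0.119]
contact_force: [0.9, 1.0, -7.1]
opening: 0.242
gripper_force: 98.2
```

```bash
python3 - <<'E'
from h import *
a=bot.snapshot("side");b=bot.snapshot("top")
f=3.4
A=cv2.resize(a["img"][115:230,200:315],None,fx=f,fy=f,interpolation=cv2.INTER_CUBIC)
B=cv2.resize(b["img"][110:225,180:295],None,fx=f,fy=f,interpolation=cv2.INTER_CUBIC)
cv2.imwrite("pics/k.png",cv2.cvtColor(np.hstack([A,B]),cv2.COLOR_RGB2BGR))
s=bot.get_state();print(s["t"],s["tool_pos"],s["joints"],s["opening"],s["gripper_force"],s["contact_force"])
Z=Ro.from_quat(s["tool_rot"],scalar_first=True).as_matrix()[:,2];print(Z,np.degrees(np.arccos(-Z[2])))
for p in(a,b):print([(np.round(x["centre"]).tolist(),round(x["conf"],2)) for x in bot.search_frame("nut0",p)],[(np.round(x["centre"]).tolist(),round(x["conf"],2)) for x in bot.landmark_of("pour_corner",p)])
E
```

```text
14.35 [587.15289473  54.68862079 188.42278946] [-0.45544602  0.7120432   0.41251507  1.40575267 -0.17985314  1.59570501
  1.0715264 ] 0.243013974388142 98.2302188873291 [ 0.48493854 -0.38752399 -5.82195961]
[-0.4855038  -0.1165427  -0.86643168] 29.953410858107553
[] [([278.0, 189.0], 0.84)]
[] []
```

View pics/k.png

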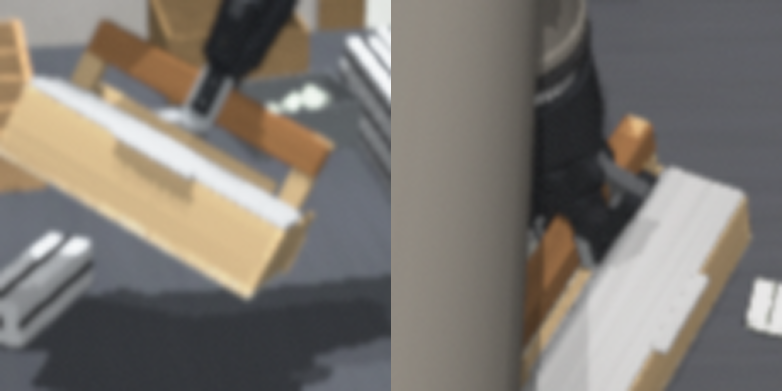

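The tote is held and tipped 30° with the lid shut, and the nuts are hidden. I'll rock gently so any hung-up nuts slide. Then I'll yaw the tote so the open side faces the side camera.

>>> arm_command:
  rows:
    - {"ax":1.4,"ay":2.7,"az":0,"tx":0,"ty":0,"tz":0,"grip":-1}
    - {"ax":2.8,"ay":5.3,"az":0,"tx":0,"ty":0,"tz":0,"grip":-1}
    - {"ax":2.8,"ay":5.3,"az":0,"tx":0,"ty":0,"tz":0,"grip":-1}
    - {"ax":-1.2,"ay":4,"az":0,"tx":0,"ty":0,"tz":0,"grip":-1}
    - {"ax":-5.3,"ay":2.8,"az":0,"tx":0,"ty":0,"tz":0,"grip":-1}
    - {"ax":-5.3,"ay":2.8,"az":0,"tx":0,"ty":0,"tz":0,"grip":-1}
    - {"ax":-2.6,"ay":1.4,"az":0,"tx":0,"ty":0,"tz":0,"grip":-1}
    - {"ax":0,"ay":0,"az":0,"tx":0,"ty":0,"tz":0,"grip":-1}

```text
t: 15.35
tool_pos: [586.7, 55.0, 188.7]
tool_rot: [-0.23, 0.228, 0.939, -0.117]
contact_force: [0.9, -0.6, -6.3]
opening: 0.242
gripper_force: 98.8
```

>>> arm_command:
  rows:
    - {"ax":0,"ay":0,"az":-4,"tx":0,"ty":0,"tz":8,"grip":-1}
    - {"ax":0,"ay":0,"az":-9,"tx":0,"ty":0,"tz":16,"grip":-1}
    - {"ax":0,"ay":0,"az":-15,"tx":0,"ty":0,"tz":24,"grip":-1}
    - {"ax":0,"ay":0,"az":-21,"tx":0,"ty":0,"tz":32,"grip":-1}
    - {"ax":0,"ay":0,"az":-27,"tx":0,"ty":0,"tz":40,"grip":-1}
    - {"ax":0,"ay":0,"az":-33,"tx":0,"ty":0,"tz":40,"grip":-1}
    - {"ax":0,"ay":0,"az":-38,"tx":0,"ty":0,"tz":40,"grip":-1}
    - {"ax":0,"ay":0,"az":-40,"tx":0,"ty":0,"tz":40,"grip":-1}

```text
t: 16.15
tool_pos: [586.5, 52.4, 229.2]
tool_rot: [-0.257, 0.538, 0.802, -0.032]
contact_force: [-0.1, 0.3, -6.7]
opening: 0.244
gripper_force: 98.9
```

```bash
cat > st.py <<'E'
from h import *
a=bot.snapshot("side");b=bot.snapshot("top");s=bot.get_state();np.set_printoptions(precision=3,suppress=True)
print(s["t"],s["tool_pos"],s["joints"],s["opening"],s["gripper_force"],s["contact_force"])
M=Ro.from_quat(s["tool_rot"],scalar_first=True).as_matrix();print(M)
for p in(a,b):
  for n in("nut0","pour_corner","handle"):print(n,[(np.round(x["centre"]).tolist(),round(x["conf"],2)) for x in bot.landmark_of(n,p)])
np.save("side.npy",a["img"]);np.save("top.npy",b["img"])
E
python3 st.py
```

```text
16.25 [586.485  53.242 229.06 ] [-0.381  0.665  0.535  1.434 -0.48   1.648  0.625] 0.23878999773272855 98.88759970664978 [ 0.602 -0.269 -5.196]
[[-0.292  0.845 -0.447]
 [ 0.879  0.422  0.224]
 [ 0.378 -0.327 -0.866]]
nut0 [([273.0, 170.0], 0.41)]
pour_corner [([280.0, 178.0], 0.81)]
handle [([262.0, 130.0], 0.9)]
nut0 []
pour_corner []
handle [([110.0, 175.0], 0.31)]
```

>>> arm_command:
  rows:
    - {"ax":0,"ay":0,"az":-4,"tx":0,"ty":0,"tz":0,"grip":-1}
    - {"ax":0,"ay":0,"az":-9,"tx":0,"ty":0,"tz":0,"grip":-1}
    - {"ax":0,"ay":0,"az":-15,"tx":0,"ty":0,"tz":0,"grip":-1}
    - {"ax":0,"ay":0,"az":-21,"tx":0,"ty":0,"tz":0,"grip":-1}
    - {"ax":0,"ay":0,"az":-27,"tx":0,"ty":0,"tz":0,"grip":-1}
    - {"ax":0,"ay":0,"az":-33,"tx":0,"ty":0,"tz":0,"grip":-1}
    - {"ax":0,"ay":0,"az":-38,"tx":0,"ty":0,"tz":0,"grip":-1}
    - {"ax":0,"ay":0,"az":-40,"tx":0,"ty":0,"tz":0,"grip":-1}

```text
t: 17.35
tool_pos: [586.1, 53.9, 228.7]
tool_rot: [-0.253, 0.779, 0.571, 0.057]
contact_force: [-0.4, 0.1, -6.6]
opening: 0.244
gripper_force: 98.9
```

```bash
python3 st.py; python3 - <<'E'
import numpy as np,cv2
A=np.load("side.npy")[95:225,205:335]
cv2.imwrite("pics/l.png",cv2.cvtColor(cv2.resize(A,None,fx=4.6,fy=4.6,interpolation=cv2.INTER_CUBIC),cv2.COLOR_RGB2BGR))
E
```

```text
17.45 [586.304  54.406 228.825] [-0.392  0.562  0.662  1.652 -0.744  1.461  0.195] 0.2414867289990621 98.92485737800598 [-0.147 -0.196 -5.073]
[[ 0.339  0.919 -0.2  ]
 [ 0.861 -0.218  0.459]
 [ 0.378 -0.328 -0.866]]
nut0 [([274.0, 166.0], 0.59), ([274.0, 173.0], 0.43), ([275.0, 179.0], 0.39)]
pour_corner [([269.0, 187.0], 0.8)]
handle [([258.0, 128.0], 0.55)]
nut0 [([237.0, 167.0], 0.49)]
pour_corner [([259.0, 177.0], 0.93)]
handle [([242.0, 181.0], 0.86)]
```

View pics/l.png

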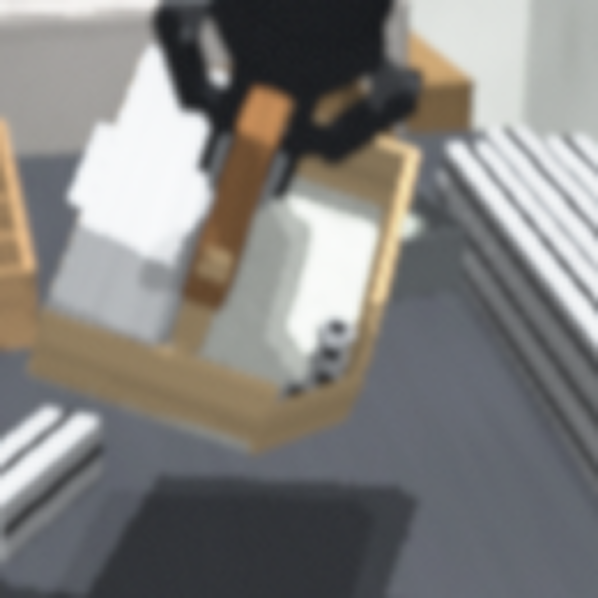

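The last picture shows the nuts bunched in the pour corner at (338,328), (333,350), (320,372) and (290,388). The rest of the floor is clear and the lid is flat shut. I'll settle briefly and hand in.

>>> arm_command:
  rows:
    - {"ax":0,"ay":0,"az":0,"tx":0,"ty":0,"tz":0,"grip":-1}
    - {"ax":0,"ay":0,"az":0,"tx":0,"ty":0,"tz":0,"grip":-1}
    - {"ax":0,"ay":0,"az":0,"tx":0,"ty":0,"tz":0,"grip":-1}
    - {"ax":0,"ay":0,"az":0,"tx":0,"ty":0,"tz":0,"grip":-1}
    - {"ax":0,"ay":0,"az":0,"tx":0,"ty":0,"tz":0,"grip":-1}
    - {"ax":0,"ay":0,"az":0,"tx":0,"ty":0,"tz":0,"grip":-1}

```text
t: 18.35
tool_pos: [586.7, 54.5, 228.7]
tool_rot: [-0.253, 0.779, 0.572, 0.057]
contact_force: [-0.4, 0.1, -6.4]
opening: 0.243
gripper_force: 98.9
```

```bash
python3 -c "
from cell import bot
print(bot.get_state()['tool_pos'],bot.job_done())"
```

```text
the job is handed in; nothing more can be done
[586.74003397  54.51194242 228.70893191] None
```

I handed the job in at about 18 s, with the lid shut and the tote held up by its handle, tipped 30° towards the pour corner; four nuts were clearly visible bunched there and the rest of the floor was clear, so the fifth is probably hidden behind the lip, and no pass/fail result came back.

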